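# Shut the service panel and lock its quarter-turn fastener

### The job

The repaired unit on the bench stands with its service panel ajar. Push the panel fully shut with the fingertips, then set a fingertip in the slot of the round fastener on it and turn it clockwise, seen from above, a full quarter turn to its stop, so that the panel is locked. Nothing is to be gripped or picked up: do not swing the panel further open, and leave everything else on and around the unit where it stands.

Things in the scene. Friction and masses are not known exactly. Their poses are not given: they have to be found in the camera images.
- case: Fixed grey metal unit, 260 (x) x 360 (y) x 100 mm high. Origin: centre of its underside, on the bench; z up, x from its front (vents, two black knobs, towards the robot) to its back. The right part of its top is the opening closed by the panel (middle line y = -60 mm); the rest, y > 54 mm, is a flat deck at height 100 mm. A steel keeper plate stands inside behind the opening's front edge.
- panel (a joint): Angle of the service panel's hinge: 0 fully shut and level, growing as the panel's front edge rises; it starts 0.4 to 0.75 rad open. The hinge is stiff: the panel stays where it is left; pushing its front edge down takes 2 to 6 N.
- panel_hinge (a point): On the panel's hinge line, at its middle, level with the panel's underside: in the case's frame at x = +100, y = -60, z = 100 mm. The hinge line runs along the case's y at the back of the panel. This point's axes turn with the panel.
- panel_edge (a point): Middle of the panel's front (free) edge, on the upper face. The panel is a bare aluminium plate, 200 mm from hinge to front edge, 220 mm wide, 5 mm thick; shut, its upper face is 105 mm above the bench. Axes turn with the panel: x from front edge to hinge, z out of the upper face. A strip of 38 mm between the dial's rim and the front edge is free for pushing.
- dial (a point): Centre of the round black fastener dial, on its axis, on the slot's floor: 4 mm above the panel's upper face (109 mm above the bench when shut), 110 mm from the hinge line. Dial diameter 104 mm; its slot, 38 mm wide, 16 mm deep, runs right across through the centre, open at both ends. x runs along the slot, z out of the panel. Turn it with a fingertip in one end of the slot, 34 mm off the axis.
- cam (a joint): Turn of the dial, rad, growing clockwise seen from above: 0 unlocked (slot front to back), pi/2 locked, at its stop (slot across the panel). Starts at 0 to 0.25. Takes about 0.1 N m and stays where left. Its steel tongue under the panel swings beneath the keeper late in the turn; turned past about 1 with the panel open, it strikes the keeper and the panel cannot be shut.
- screw_jar: Small glass screw jar with steel lid, 40 mm across, 45 mm high, standing on the unit's deck left of the panel. Origin: centre of its underside. Leave alone.
- mug: White mug, 76 mm across, 90 mm high, beside the unit. Origin: centre of its underside. Leave alone.
- spool: Metal spool, 64 mm across, 50 mm high, beside the unit. Origin: centre of its underside. Leave alone.
- tin: Tin can, 70 mm across, 60 mm high, beside the unit. Origin: centre of its underside. Leave alone.
- cleaner: Blue plastic bottle, 54 mm across, 120 mm high, beside the unit. Origin: centre of its underside. Leave alone.
- multimeter: Yellow multimeter lying flat behind the unit, 78 x 155 x 36 mm. Origin: centre of its underside. Leave alone.
- screwdriver: Screwdriver lying in front of the unit. Origin: its underside. Leave alone.

How it is judged (in metres and radians):
On the way, in this order (a step that is already met when the one before it is completed fails the run):
1. the panel is fully shut, with the fastener still unlocked (value of joint panel below 0.02 rad and value of joint cam below 0.6 rad), for 0.1 s.
2. the fastener is turned to its stop with the panel shut (value of joint panel below 0.025 rad and value of joint cam above 1.4 rad), for 0.2 s.
At the end, for the whole second after the job is handed in: The panel is shut (hinge under 0.025 rad), the fastener stands locked within 10 degrees of its stop (over 1.4 rad) and at rest, and every other thing is within 30 mm of where it was (all of step 2 and velocity of joint cam below 0.05 rad/s and distance of each of screw_jar, mug, spool, tin, cleaner, multimeter, screwdriver from where it was at the start of the episode below 0.03 m); the robot touches nothing.
It fails at once if the panel is lifted further open (over 0.9 rad) (value of joint panel above 0.9 rad).
It fails at once if another thing is knocked, lifted or carried (moved over 30 mm) (distance of any of screw_jar, mug, spool, tin, cleaner, multimeter, screwdriver from where it was at the start of the episode above 0.03 m).
It also fails if it takes over 48 s, if anything falls off the work surface, if the arm or the gripper's body presses on something with over 40 N, if the wrist force passes 120 N, or if a joint passes its speed limit or range.

### The arm

A 6-joint arm with a two-finger parallel gripper is mounted at the origin on the work surface. World frame = base frame: x ahead of the robot, y to its left, z up, the work surface at z = 0. Lengths are in mm, angles in rad, forces in N, time in s.
With the tool pointing down it reaches from about 350 to 875 mm from the base axis. Payload 4.2 kg.
Tool frame: the origin (TCP) lies on the mounting face of the last link; the fingertips stand 173 mm ahead of it and the grasp point (between the pads) lies 155 mm ahead of it; z points along the fingers, y is the direction in which the jaws open and shut (so a half turn about z gives the same grasp; the last joint's range is limited). The gripper opens to 85 mm and grips with 20 to 120 N. Pads are 22 mm wide; open, the fingers measure 114 mm over their backs; the gripper's body (76 mm by 85 mm) begins 54 mm behind the grasp point. The pads swing forward as they close: fully open they stand 13 mm farther back than shut.
Start: joints at [0.259, 0.385, 0.008, 0, -1.194, -0.259], TCP at [624.98, 0.025, 404.712] pointing down, gripper open.
Joint ranges: [-3.14, 3.14], [-1.21, 2.06], [-1.07, 1.41], [-3.16, 2.05], [-2.99, -0.16], [-3.1, 3.1]. Speed limits (rad/s): [2.79, 2.79, 3.14, 3.14, 3.14, 3.14].

### API

Orientations are given as a unit quaternion [x, y, z, w].
In Python, from bench import arm gives the robot as it stands. The module is installed in compiled form; this text tells all that it offers.
- The arm moves only by the tool play_rows, never from a script. Its argument "moves" is a list of rows, each a list of 3 entries, a list of its own where there are three numbers: the shift along the world's x, y, z in units of 30 cm (1.0 is 30 cm), then the turn about the world's z in units of 30 degrees (1.0 is 30 degrees), then the gripper's target within -1 to 1 (shut at 1, half-way at 0, fully open at -1). In form: [[[x, y, z], turn, jaw], ...]. A call has 1 to 12 rows; each row is the pose to reach, as a shift and turn from the pose measured when the call began; what a row does not reach only later rows make up. A row lasts 1/8 s, in which the tool goes at most 62.5 mm and 10.7 degrees, less where a joint would pass 70% of its speed; a pose out of reach is approached as far as the arm can. A call with a number of a shift or a turn outside -1 to 1 is refused whole. A call with a gripper value outside its range is refused whole. The fingers move at their own pace and stop on an object; the grip force is fixed at half the most. Time passes only in rows, so rows that repeat a pose let the fingers close. It gives the time, the measured TCP pose, the force and the opening at its end, in the units of the state.
- arm.read_state(): the state, without advancing time (a new reading comes with each control period).
- arm.get_image(name): name is "scene" or "side" or "wrist"; returns a dict with "pixels" (384x512x3 uint8, red, green, blue), "vfov" (degrees; the focal length in pixels is half the picture's height over the tangent of half this angle, whatever the lens; pixels are square), "cx", "cy" (the principal point, pixels), "xyz" and "rotation" of the camera in the world. Camera axes: x right, y up, looking along -z (the intrinsics and any distortion apply to the point x, -y, -z); pixel columns grow to the right and rows downward; lengths in mm; the calibration is good to about 2 mm. A picture is of the moment at which its call begins. There is no depth.
- arm.job_done(): hands the job in, once; it reports no verdict.
Trained networks look in a picture, given as the dict that the camera call returned (one of the last four; its "shot" number tells which), for a name from the list of things; names that differ only in an ending like _2 or _b are one class to them, and where a whole thing is asked for, a point or a joint stands for the part that bears it (a point fixed in the world has none). Each returns a list of dicts, best first, with "conf" (0 to 1); they miss things now and then, are a little off and sometimes report something else, mostly with a low value. They report only what shows in the picture. A call takes as long as a camera call.
- arm.look_for(name, picture): "centre" ([x, y, z] in mm, in world coordinates, good to about 4 mm: the middle of the surface that is visible of it).
The state is a dict: "clock": time; "joints": joint angles; "joint_vel": joint speeds; "joint_efforts": joint torques, N m; "position": TCP position; "ee_rot": TCP orientation; "contact_force": force on the tool from outside, world axes, zero at the start; "wrist_torque": the same for the moment, N m; "gripper_width": finger opening in mm.
Only numpy, scipy, OpenCV 4.12 (cv2) and the standard library are available. Lean on these libraries where they do the work, as an engineer would, in place of code of your own. Each camera call takes 0.05 s, during which the arm holds its last target.

## Working session

There is one attempt and no reset: what is moved stays moved. The work goes in short steps, Python scripts to look and compute and a tool call to move; the robot and the scene stay as the last step left them, time stands still between calls to the robot, and variables do not carry over. Pictures are saved under pics/ and viewed, and the job is handed in when it is done.

Besides the shell and the picture viewer there is one more tool, called after "Request:" as name(argument=value, ...) on one line, values as JSON. play_rows: Moves the arm, as the interface text tells. Shifts and turns lie within -1 to 1; 1 stands for 30 cm of shift or 30 degrees of turn. Its arguments: {"type":"object","properties":{"moves":{"type":"array"}},"required":["moves"]}

```bash
mkdir -p pics; cat > h.py <<'E'
import numpy as np, cv2
from bench import arm
def K(p):
    h=p["pixels"].shape[0]; f=h/2/np.tan(np.radians(p["vfov"])/2); return f
def proj(p,X):
    R=np.array(p["rotation"]);
    if R.shape!=(3,3):
        from scipy.spatial.transform import Rotation as Ro; R=Ro.from_quat(R).as_matrix()
    c=(np.atleast_2d(X)-np.array(p["xyz"]))@R
    f=K(p); return np.c_[p["cx"]+f*c[:,0]/-c[:,2], p["cy"]-f*c[:,1]/-c[:,2]]
def ray(p,u,v,z):
    R=np.array(p["rotation"])
    if R.shape!=(3,3):
        from scipy.spatial.transform import Rotation as Ro; R=Ro.from_quat(R).as_matrix()
    f=K(p); d=R@np.array([(u-p["cx"])/f,-(v-p["cy"])/f,-1]); o=np.array(p["xyz"])
    return o+d*(z-o[2])/d[2]
def save(p,n): cv2.imwrite(f"pics/{n}.png",cv2.cvtColor(p["pixels"],cv2.COLOR_RGB2BGR))
E
python3 - <<'E'
from h import *
s=arm.read_state(); print(s)
for n in["scene","side","wrist"]:
    p=arm.get_image(n); save(p,n+"0"); print(n,{k:v for k,v in p.items() if k!="pixels"})
    for t in["case","panel_hinge","panel_edge","dial","screw_jar","cleaner","mug"]:
        r=arm.look_for(t,p); print(t,[(np.round(x["centre"]),round(x["conf"],2)) for x in r[:2]])
E
```

```text
{'clock': 0.0, 'joints': array([ 2.58613719e-01,  3.85564957e-01,  6.60060297e-03, -4.98877374e-04,
       -1.19398003e+00, -2.58608917e-01]), 'joint_vel': array([ 0.0005613 , -0.00123386,  0.00073974, -0.00043901,  0.00150179,
       -0.00201424]), 'joint_efforts': array([-9.55001960e-04, -3.92286408e+01,  1.88399577e+01,  4.18616563e+00,
       -4.72148502e-03,  8.27910434e-07]), 'position': array([6.24791183e+02, 4.36127211e-02, 4.03606233e+02]), 'ee_rot': array([-0.70704297,  0.70716973,  0.00074039, -0.00081186]), 'contact_force': array([-0.39745801,  0.23820135, -0.65757309]), 'wrist_torque': array([ 0.00730771, -0.00798263, -0.00802798]), 'gripper_width': 85.27953757069595}
scene {'vfov': 43.80123503544484, 'cx': 259.2393685980492, 'cy': 190.92470224901743, 'xyz': array([1089.81338181,  725.74145165,  886.30349423]), 'rotation': array([0.12342036, 0.36776687, 0.86775688, 0.31066533]), 'shot': 1}
case [(array([592.,  55., 103.]), 0.86)]
panel_hinge [(array([585., -14., 161.]), 0.82), (array([779.,  45.,  36.]), 0.65)]
panel_edge [(array([586., -19., 158.]), 0.96)]
dial [(array(
[... 515 characters left out ...]
ray([764.,   2.,  35.]), 0.38)]
panel_edge [(array([566., -76., 166.]), 0.66)]
dial [(array([572., -62., 178.]), 0.58)]
screw_jar []
cleaner [(array([478., 291.,  80.]), 0.91)]
mug [(array([657., 288.,  70.]), 0.9)]
wrist {'vfov': 60.027724702574545, 'cx': 256.65579265852483, 'cy': 196.63616382226067, 'xyz': array([624.34722418, -77.16643646, 373.07667331]), 'rotation': array([-5.03547662e-04, -1.50849736e-01,  9.88556070e-01,  9.99776505e-04]), 'shot': 3}
case [(array([572., -44., 162.]), 0.63)]
panel_hinge [(array([562., -48., 177.]), 0.97)]
panel_edge [(array([562., -44., 176.]), 0.56)]
dial [(array([569., -44., 176.]), 0.6)]
screw_jar [(array([553., 135., 138.]), 0.59)]
cleaner []
mug []
```

View pics/scene0.png

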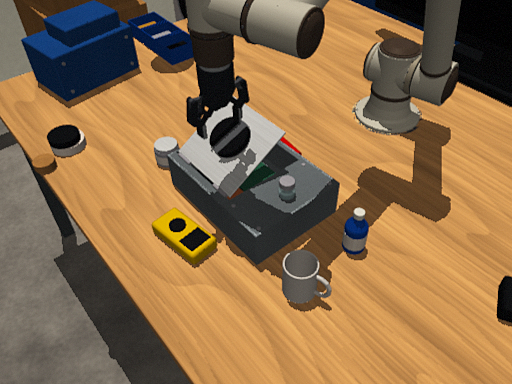

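View pics/side0.png

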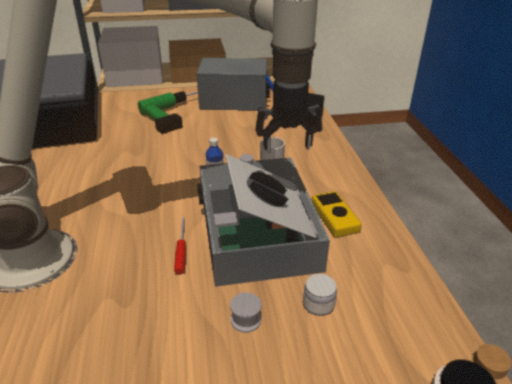

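View pics/wrist0.png

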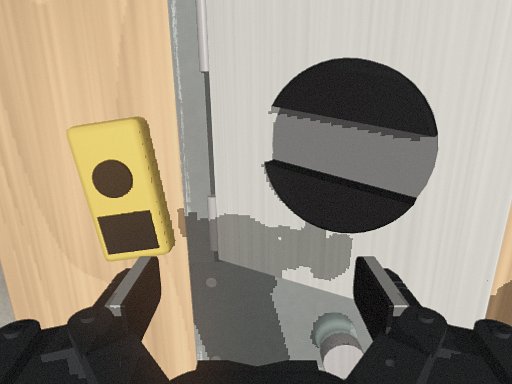

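```bash
python3 - <<'E'
import cv2
a=cv2.imread("pics/scene0.png")[90:270,145:365]; cv2.imwrite("pics/sc_z.png",cv2.resize(a,None,fx=3.6,fy=3.3,interpolation=2)[:600,:800])
a=cv2.imread("pics/side0.png")[140:290,180:350]; cv2.imwrite("pics/si_z.png",cv2.resize(a,None,fx=4,fy=4,interpolation=2))
E
```

```text
(no output)
```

View pics/sc_z.png

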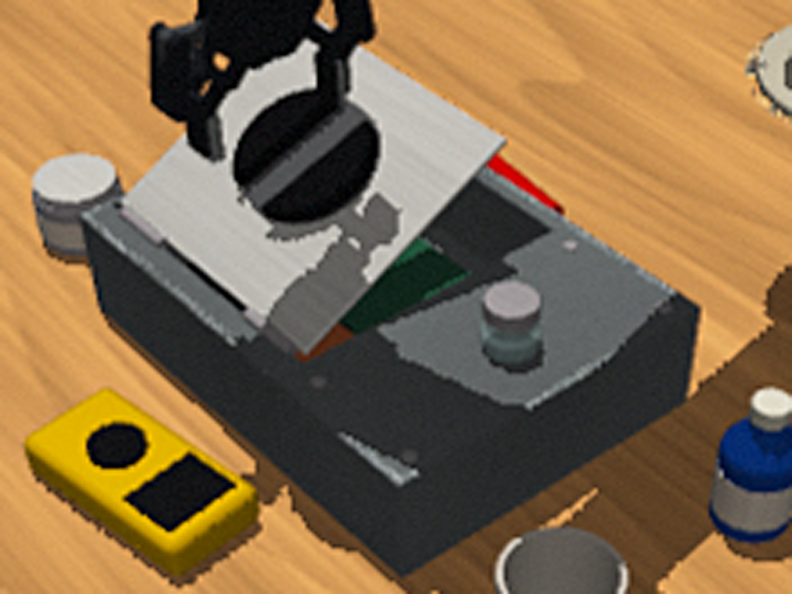

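View pics/si_z.png

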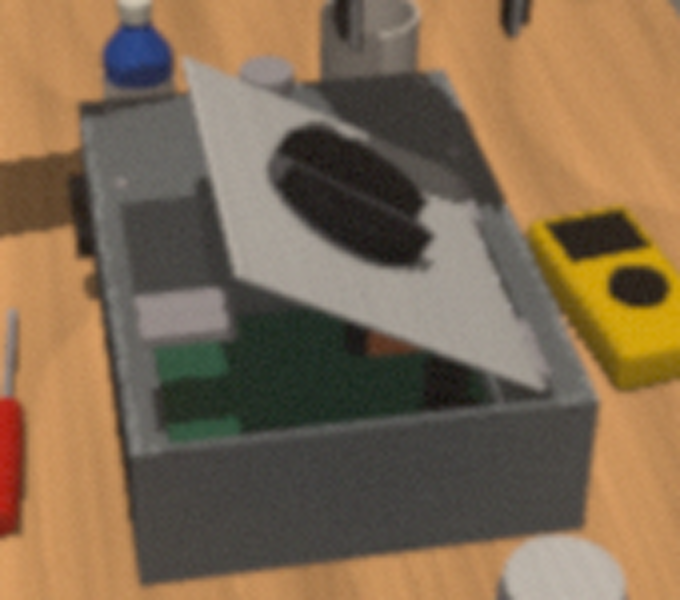

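```bash
cat > fit.py <<'E'
from h import *
from scipy.optimize import least_squares
import pickle
sc=dict(vfov=43.80123503544484,cx=259.2393685980492,cy=190.92470224901743,xyz=[1089.81338181,725.74145165,886.30349423],rotation=[0.12342036,0.36776687,0.86775688,0.31066533],pixels=np.zeros((384,512)))
si=dict(vfov=45.21297855698485,cx=258.25151238711527,cy=189.67258398748135,xyz=[396.40769486,-894.58433892,774.90730571],rotation=[0.45988106,-0.04330722,-0.07363267,0.88386205],pixels=np.zeros((384,512)))
wr=dict(vfov=60.027724702574545,cx=256.65579265852483,cy=196.63616382226067,xyz=[624.34722418,-77.16643646,373.07667331],rotation=[-5.03547662e-04,-1.50849736e-01,9.88556070e-01,9.99776505e-04],pixels=np.zeros((384,512)))
C={'br':(130,-180,100),'bl':(130,180,100),'fr':(-130,-180,100),'fl':(-130,180,100)}
P={'pfl':(-200,110,5),'pfr':(-200,-110,5),'phr':(0,-110,5),'phl':(0,110,5),'dt':(-110,0,25)}
def world(n,q):
    x,y,a,th=q
    if n in C: c=np.array(C[n],float)
    else:
        px,py,pz=P[n]
        # angle th lifts front (-x) edge
        c=np.array([100+px*np.cos(th)+pz*np.sin(th), -60+py, 100-px*np.sin(th)+pz*np.cos(th)])
    return np.array([x+c[0]*np.cos(a)-c[1]*np.sin(a), y+c[0]*np.sin(a)+c[1]*np.cos(a), c[2]])
obs=[(sc,'br',168.6,154.5),(sc,'fl',338.9,183.3),(sc,'bl',257.5,237.6),(sc,'pfl',284.7,133.9),(sc,'phl',229.7,197),(sc,'phr',178.9,152.1),
(si,'fr',215,252),(si,'br',329.3,240.5),(si,'fl',200.5,165.8),(si,'bl',290.8,158),(si,'pfl',226.3,155),(si,'pfr',239,209.3),(si,'phr',316.8,237)]
if __name__=="__main__":
    f=lambda q:np.concatenate([proj(p,world(n,q))[0]-(u,v) for p,n,u,v in obs])
    r=least_squares(f,[600,0,0,0.5],loss='soft_l1')
    print(r.x); 
    for o,e in zip(obs,f(r.x).reshape(-1,2)): print(o[1],e.round(1))
    q=r.x
    for n in list(C)+list(P): print(n,world(n,q).round())
    print(proj(wr,[world('dt',q),world('phl',q)]))
E
python3 fit.py
```

```text
[5.59005371e+02 1.85794252e+01 1.01917823e-02 5.17410587e-01]
br [-1.8  0.5]
fl [ 1.2 -0.1]
bl [-1.7 -0.2]
pfl [ 1.7 -0.8]
phl [-0.3  0.3]
phr [-1.2 -1. ]
fr [-2.   1.3]
br [ 0.8 -1. ]
fl [-0.7 -0.8]
bl [ 0.7 -1. ]
pfl [-0.8 -0.3]
pfr [-0.2 -0.2]
phr [ 0.2 -0.5]
br [ 691. -160.  100.]
bl [687. 200. 100.]
fr [ 431. -163.  100.]
fl [427. 197. 100.]
pfl [487.  68. 203.]
pfr [ 489. -152.  203.]
phr [ 663. -150.  104.]
phl [661.  70. 104.]
dt [576. -41. 176.]
[[337.2761978  155.57385404]
 [216.68516082 263.06523978]]
```

```bash
python3 - <<'E'
from fit import *
import fit
q=[559,18.6,.0102,.517]
a=cv2.imread("pics/wrist0.png")
t=np.linspace(0,2*np.pi,60)
for i,k in enumerate(t): P[f'r{i}']=(-110+52*np.cos(k),52*np.sin(k),25)
P['k1']=(0,110,0)
pp=proj(wr,[world(f'r{i}',q) for i in range(60)])
print(pp.min(0),pp.max(0),pp.mean(0))
cv2.polylines(a,[pp.astype(int)],1,(0,0,255),1)
for n in('pfl','phl','phr'):
  pass
e=proj(wr,[world(n,q) for n in('pfl','phl','phr','pfr')]).astype(int); cv2.polylines(a,[e],1,(0,255,0),1)
cv2.polylines(a,[proj(wr,[world(n,q) for n in('bl','br')]).astype(int)],0,(255,0,0),1)
cv2.imwrite("pics/wov.png",a)
E
```

```text
[261.16881384  61.95922329] [436.05172459 237.21358703] [341.58264418 152.55742324]
```

View pics/wov.png

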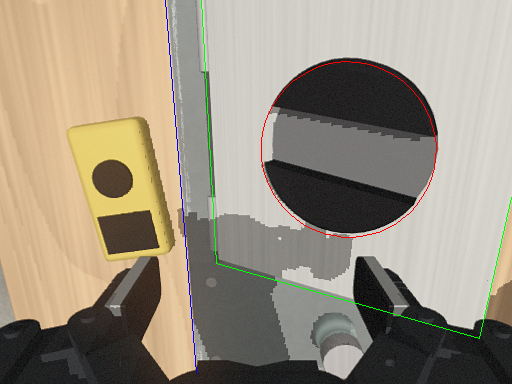

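Request:
play_rows(moves=[[[0,0,0.07],0,1],[[-0.14,-0.05,0.07],0,1],[[-0.28,-0.1,0.07],0,1],[[-0.415,-0.135,0.07],0,1],[[-0.415,-0.135,0.07],0,1],[[-0.415,-0.135,0.07],0,1],[[-0.415,-0.135,0.07],0,1],[[-0.415,-0.135,0.07],0,1]])

```text
clock: 2.2
position: [501.2, -40.2, 425.3]
ee_rot: [0.707, -0.707, -0.0, 0.0]
contact_force: [-0.6, 0.6, 0.3]
gripper_width: -0.5
```

```bash
python3 - <<'E'
from h import *
s=arm.read_state(); print(s)
for n in["side","scene"]:
    p=arm.get_image(n); save(p,n+"1")
    a=p["pixels"][:,:,::-1]; 
    u,v=proj(p,s["position"]+[0,0,-173])[0]; print(u,v)
    a=a[100:300,150:350].copy(); cv2.circle(a,(int(u-150),int(v-100)),2,(0,0,255),-1); cv2.imwrite(f"pics/{n}1z.png",cv2.resize(a,None,fx=3,fy=3))
E
```

```text
{'clock': 2.2, 'joints': array([ 2.43363923e-01,  1.60438452e-01, -2.50871909e-01, -1.28992987e-05,
       -1.16012497e+00, -2.43209715e-01]), 'joint_vel': array([-0.00072276, -0.00274911, -0.00725138, -0.00136366, -0.00036705,
        0.0013963 ]), 'joint_efforts': array([-1.14643681e-02, -2.74303365e+01,  1.86276859e+01,  4.13935170e+00,
       -2.29341531e-03, -1.36665540e-05]), 'position': array([501.24102568, -40.19965934, 425.30314252]), 'ee_rot': array([ 7.07159442e-01, -7.07054044e-01, -1.69911765e-04,  2.70643703e-04]), 'contact_force': array([-0.55916092,  0.61636077,  0.31226549]), 'wrist_torque': array([0.00264654, 0.01283424, 0.00668923]), 'gripper_width': -0.45156379385666046}
236.86805467897463 159.80582386450487
252.33265187848315 97.61380144027014
```

View pics/side1z.png

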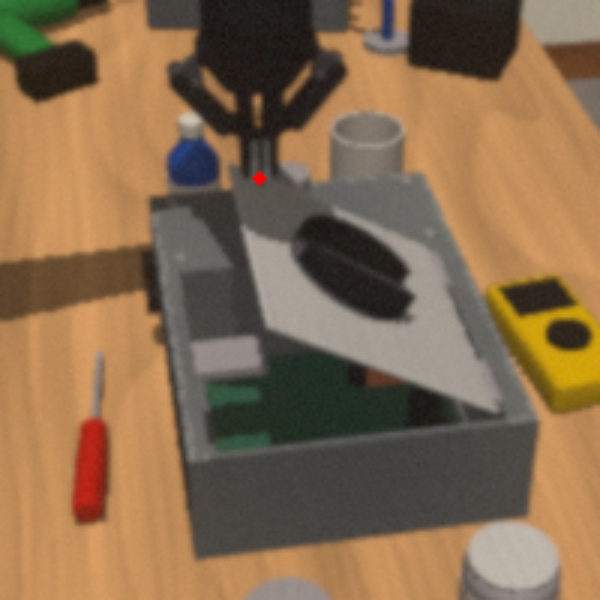

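Request:
play_rows(moves=[[[0,0,-0.08],0,1],[[0,0,-0.15],0,1],[[-0.005,0,-0.19],0,1],[[-0.02,0,-0.23],0,1],[[-0.035,0,-0.27],0,1],[[-0.05,0,-0.31],0,1],[[-0.065,0,-0.35],0,1],[[-0.08,0,-0.39],0,1],[[-0.085,0,-0.42],0,1],[[-0.09,0,-0.45],0,1],[[-0.09,0,-0.47],0,1],[[-0.09,0,-0.47],0,1]])

```text
clock: 3.8
position: [473.1, -40.4, 283.2]
ee_rot: [-0.707, 0.707, 0.002, -0.002]
contact_force: [0.0, -0.3, 0.3]
gripper_width: -0.0
```

```bash
python3 - <<'E'
from h import *
for n in["side"]:
    p=arm.get_image(n); a=p["pixels"][100:300,150:350,::-1]; cv2.imwrite(f"pics/{n}2z.png",cv2.resize(a,None,fx=3,fy=3))
E
```

```text
(no output)
```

View pics/side2z.png

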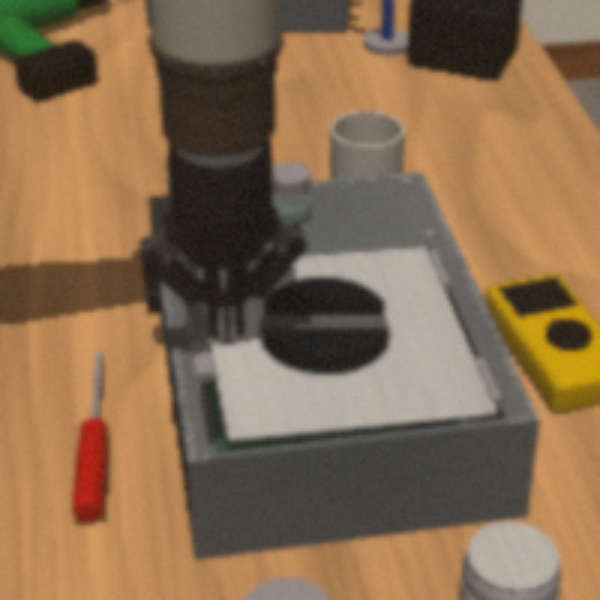

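Request:
play_rows(moves=[[[0,0,-0.01],0,1],[[0,0,-0.02],0,1],[[0,0,-0.03],0,1],[[0,0,-0.03],0,1]])

```text
clock: 4.35
position: [473.0, -40.3, 278.1]
ee_rot: [0.708, -0.707, -0.001, 0.002]
contact_force: [-8.4, 3.2, 28.2]
gripper_width: -0.1
```

Request:
play_rows(moves=[[[0,0,-0.006],0,1],[[0,0,-0.006],0,1],[[0,0,0.05],0,1],[[0,0,0.2],0,1],[[-0.1,0,0.3],0,1],[[-0.2,0.0,0.4],0,1],[[-0.2,0.0,0.4],0,1]])

```text
clock: 5.22
position: [411.5, -40.6, 399.9]
ee_rot: [0.708, -0.707, -0.0, 0.0]
contact_force: [0.4, 0.3, -0.9]
gripper_width: 0.0
```

```bash
python3 - <<'E'
from fit import *
q=[559,18.6,.0102,0.0]
t=np.linspace(0,2*np.pi,60)
for i,k in enumerate(t): P[f'r{i}']=(-110+52*np.cos(k),52*np.sin(k),25)
print(world('dt',q))
for n in["side","scene","wrist"]:
    p=arm.get_image(n); a=p["pixels"][:,:,::-1].copy(); cv2.imwrite(f"pics/{n}3.png",a)
    print([(d["centre"].round(1) if hasattr(d["centre"],'round') else d["centre"],d["conf"]) for d in arm.look_for("dial",p)[:2]])
    a=cv2.resize(a,None,fx=3,fy=3)
    pp=proj(p,[world(f'r{i}',q) for i in range(60)]); cv2.polylines(a,[(pp*3+1).astype(int)],1,(0,0,255),1)
    e=proj(p,[world(m,q) for m in('pfl','phl','phr','pfr')]); cv2.polylines(a,[(e*3+1).astype(int)],1,(0,255,0),1)
    c=(pp.mean(0)*3).astype(int); y0=max(0,c[1]-250);x0=max(0,c[0]-300); cv2.imwrite(f"pics/{n}3z.png",a[y0:y0+500,x0:x0+600])
E
```

```text
[549.61250958 -41.49887706 125.        ]
[([546.7, -43.8, 125.1], 0.58)]
[([554.7, -43.5, 118.4], 0.78)]
[([531.7, -61.3, 102.3], 0.69), ([543.3, -44.7, 127.3], 0.68)]
```

View pics/side3z.png

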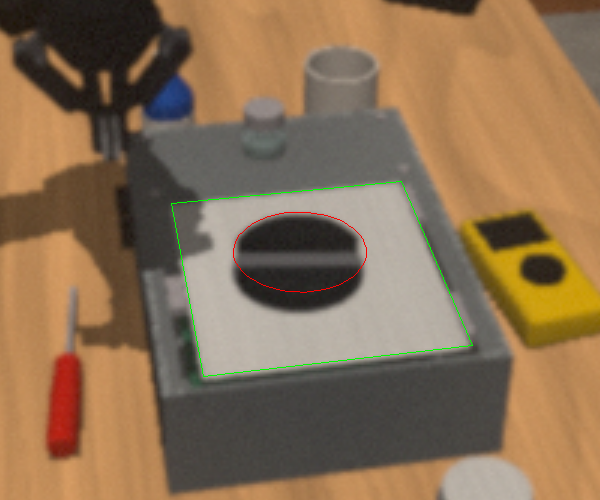

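View pics/scene3z.png

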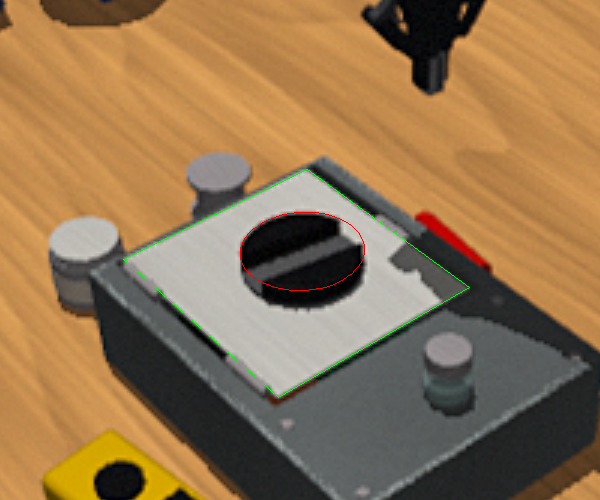

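View pics/wrist3.png

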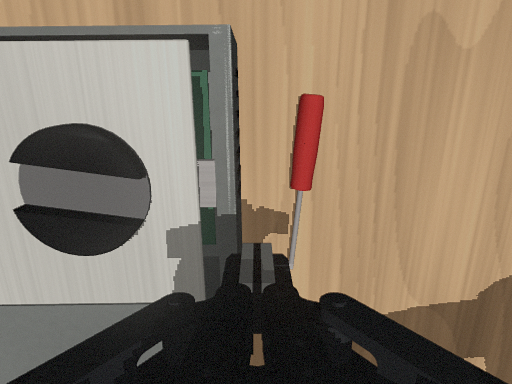

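Request:
play_rows(moves=[[[0.12,0.005,0],0,1],[[0.25,0.01,-0.08],0,1],[[0.347,0.012,-0.18],0,1],[[0.347,0.012,-0.25],0,1],[[0.347,0.012,-0.25],0,1],[[0.347,0.012,-0.29],0,1],[[0.347,0.012,-0.33],0,1],[[0.347,0.012,-0.36],0,1],[[0.347,0.012,-0.38],0,1],[[0.347,0.012,-0.38],0,1]])

```text
clock: 6.78
position: [517.6, -36.7, 282.9]
ee_rot: [0.707, -0.707, -0.002, 0.003]
contact_force: [0.3, -1.1, 0.4]
gripper_width: 0.2
```

```bash
python3 - <<'E'
from h import *
p=arm.get_image("side"); a=p["pixels"][120:270,170:370,::-1]; cv2.imwrite("pics/side4z.png",cv2.resize(a,None,fx=4,fy=4,interpolation=2))
p=arm.get_image("wrist"); save(p,"wrist4")
E
```

```text
(no output)
```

View pics/side4z.png

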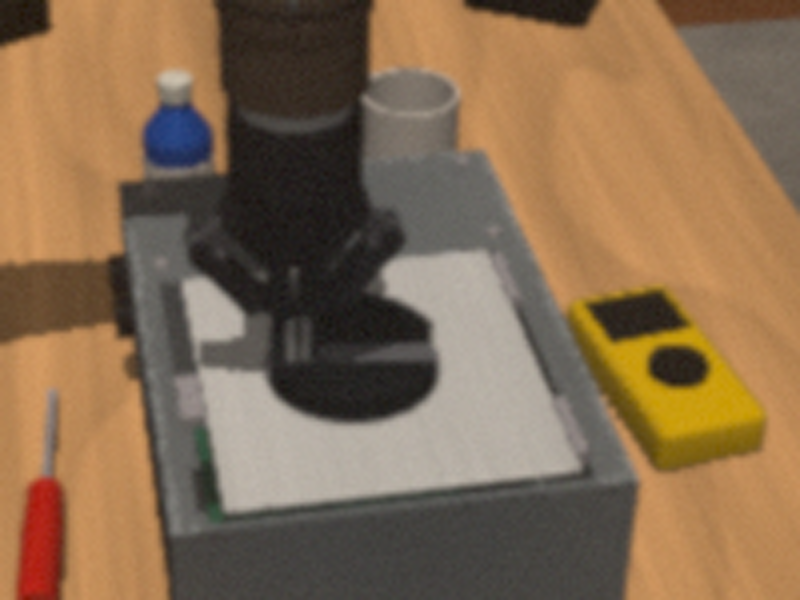

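View pics/wrist4.png

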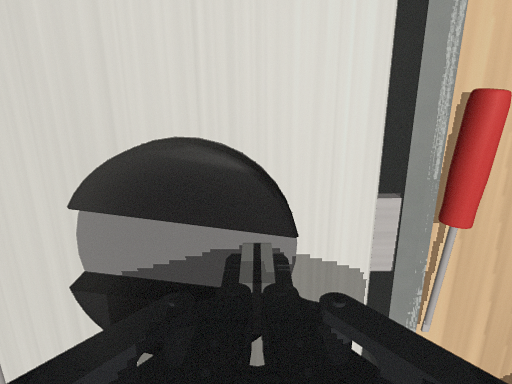

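Request:
play_rows(moves=[[[0,0.008,0.01],0,1],[[-0.002,0.017,0.01],0,1],[[0.002,0.028,0.01],0,1],[[0.007,0.038,0.01],0,1],[[0.013,0.048,0.01],0,1],[[0.02,0.057,0.01],0,1],[[0.036,0.073,0.01],0,1],[[0.055,0.085,0.01],0,1],[[0.076,0.093,0.01],0,1],[[0.093,0.097,0.01],0,1],[[0.107,0.097,0.01],0,1],[[0.107,0.097,0.01],0,1]])

```text
clock: 8.38
position: [548.4, -8.5, 285.1]
ee_rot: [-0.707, 0.707, 0.003, -0.006]
contact_force: [-2.9, -4.0, 0.3]
gripper_width: -0.3
```

```bash
python3 - <<'E'
from h import *
p=arm.get_image("side"); a=p["pixels"][120:270,170:370,::-1]; cv2.imwrite("pics/side5z.png",cv2.resize(a,None,fx=4,fy=4,interpolation=2))
p=arm.get_image("wrist"); save(p,"wrist5")
E
```

```text
(no output)
```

View pics/side5z.png

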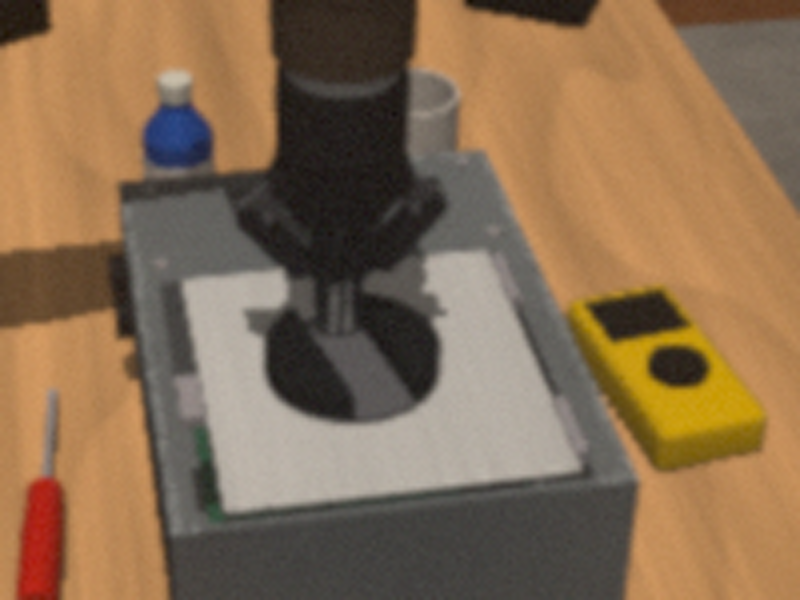

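View pics/wrist5.png

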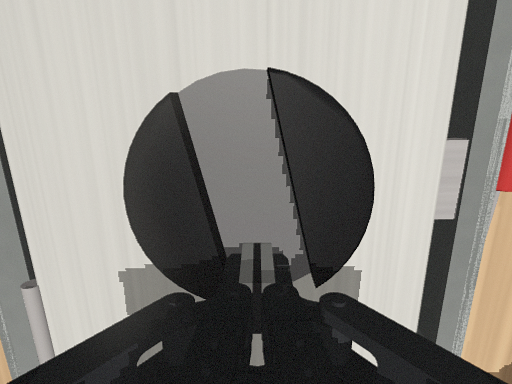

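Request:
play_rows(moves=[[[0.01,0,0],0,1],[[0.02,0,0],0,1],[[0.027,0,0],0,1],[[0.033,0,0],0,1],[[0.033,0,0],0,1]])

```text
clock: 9.1
position: [557.4, -8.9, 284.5]
ee_rot: [-0.707, 0.707, 0.004, -0.008]
contact_force: [-3.3, -3.1, 1.6]
gripper_width: -0.3
```

```bash
python3 - <<'E'
from h import *
p=arm.get_image("wrist"); save(p,"wrist6")
E
```

```text
(no output)
```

View pics/wrist6.png

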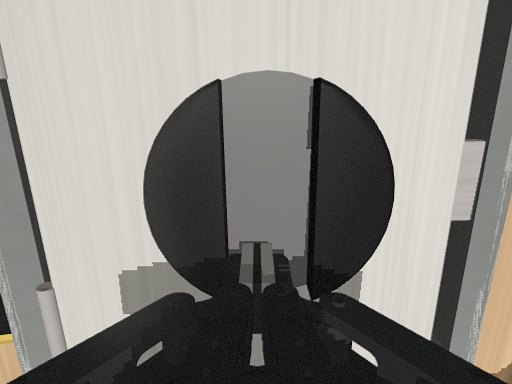

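Request:
play_rows(moves=[[[0.006,0,0],0,1],[[0.012,0,0],0,1],[[0.015,0,0],0,1],[[0.015,0,0],0,1]])

```text
clock: 9.65
position: [559.4, -9.0, 284.2]
ee_rot: [-0.707, 0.707, 0.007, -0.012]
contact_force: [-12.0, 0.2, 8.4]
gripper_width: 0.1
```

Request:
play_rows(moves=[[[0.005,0,0],0,1],[[0.005,0,0],0,1],[[-0.01,0,0],0,1],[[-0.013,0,0.0],0,1],[[-0.013,0,0.04],0,1],[[-0.013,0,0.1],0,1],[[-0.013,0,0.25],0,1],[[-0.15,0,0.4],0,1],[[-0.3,0,0.4],0,1],[[-0.45,0,0.4],0,1],[[-0.45,0,0.4],0,1]])

```text
clock: 11.02
position: [422.0, -9.4, 405.6]
ee_rot: [-0.707, 0.707, 0.007, -0.01]
contact_force: [1.0, 0.5, -0.5]
gripper_width: 0.1
```

```bash
python3 - <<'E'
from h import *
for n in("side","scene","wrist"):
  p=arm.get_image(n); save(p,n+"7")
  if n=="side": a=p["pixels"][120:270,170:370,::-1]; cv2.imwrite("pics/side7z.png",cv2.resize(a,None,fx=4,fy=4,interpolation=2))
print(arm.read_state()["contact_force"])
E
```

```text
[ 0.28508914  0.39791846 -0.10713753]
```

View pics/side7z.png

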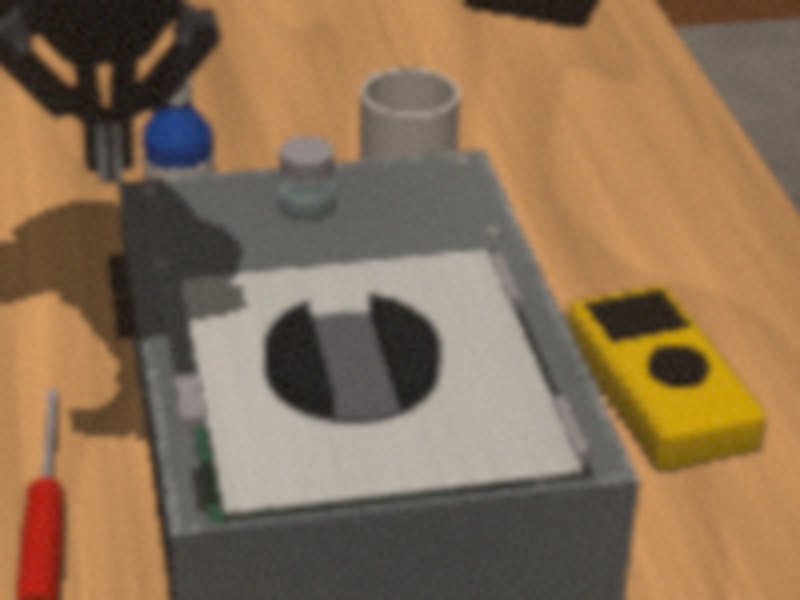

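View pics/scene7.png

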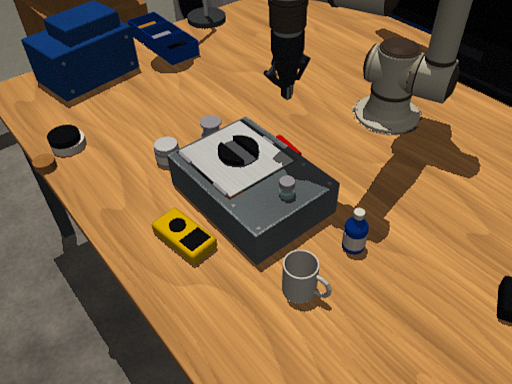

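View pics/wrist7.png

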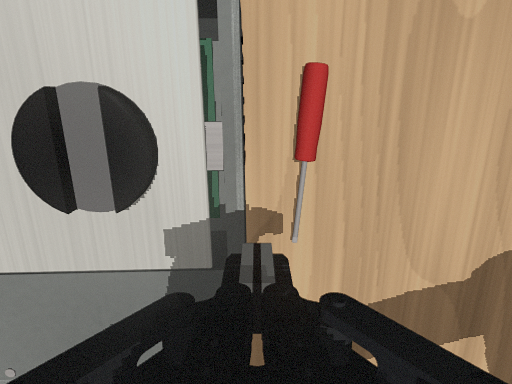

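```bash
python3 - <<'E'
from h import *
p=arm.get_image("wrist")
g=cv2.cvtColor(p["pixels"],cv2.COLOR_RGB2GRAY).astype(float)
def line(rows,lo,hi,sgn,z):
    P=[]
    for v in rows:
        d=sgn*np.diff(g[v-1:v+2].mean(0))[lo:hi]; P.append(ray(p,lo+d.argmax()+.5,v,z)[:2])
    P=np.array(P); vx,vy,*_=cv2.fitLine(P.astype(np.float32),cv2.DIST_HUBER,0,.01,.01).ravel()
    a=np.arctan(vx/vy); r=(P-P.mean(0))@[vy,-vx]; return a,np.std(r),P.mean(0)
print("slot top edge",line(range(100,200,4),92,125,-1,125))
print("panel edge",line(range(20,220,5),190,218,-1,105))
E
```

```text
slot top edge (np.float32(-0.010466533), np.float64(0.21697653580376186), array([529.72397165, -48.27758241]))
panel edge (np.float32(-0.00879939), np.float64(0.2520836050846497), array([459.07491377, -67.07687079]))
```

```bash
python3 -c "
from bench import arm
print(arm.job_done())"
```

```text
the job is handed in; nothing more can be done
None
```

The panel is shut and the fastener is turned to its stop. I handed the job in at about 11 s of the 48 s allowed; it reports no verdict.

- **Closing:** I pushed the panel's front strip down with the closed fingertips until it met firm resistance (28 N). The tips were then 105 mm above the bench, the height given for the shut panel.
- **Locking:** I put the fingertips in the front end of the dial's slot and swept clockwise until they met the stop at 12 N. I then backed off inside the slot and lifted clear.
- **Last checks:** In the final wrist picture the slot lies parallel to the panel's front edge to within about 0.002 rad, so the dial is at about 1.57 rad. The panel is flush in the side and scene pictures. The wrist force is near zero and the arm stands clear of the unit.
- **Other things:** The jar, mug, spool, tin, cleaner, multimeter and screwdriver look unmoved. I judged this by eye from the pictures and did not measure their positions.

No check failed. Two measurements were off along the way:
- The network's top-ranked dial position from the wrist camera was off by about 18 mm in x and 20 mm in y from my fit of the case corners, so I used the fit.
- The first sweep left the dial about 0.25 rad short because of play in the slot, so I pushed on to the stop.

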